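# Roll a capacitor onto the inspection line and take its picture

### The job

On the inspection plate, roll the blue capacitor sideways by pushing its top with your fingertips until it lies on the white line, along it and at the middle of it, with its screw terminals still facing the camera. Never pick it up, and never reach down beside it to pinch it or shove it from the side. Once it lies still on the line with your hand off it, press the red button fully to take the picture and let it come back up; leave everything else where it is.

Things in the scene. Friction and masses are not known exactly. Their poses are not given: they have to be found in the camera images.
- blue_cap: the can to roll: dark blue sleeve, pale stripe, 51 mm diameter, 75 mm long, about 220 g. Origin at its centre on its axis, 25.5 mm above the plate (its top: 59 mm above the table). x runs along its axis to the end with two 6 mm screw terminals; y, z turn as it rolls. Starts 70 to 90 mm to one side of the line. A fingertip moving on its top without slip moves it half as far; let go slowly, it stays.
- black_cap: a second can, same size and same frame as the blue one but with a black sleeve and yellowish stripe, lying 70 to 90 mm to the other side of the line; it must stay where it is
- line_mid (a point): middle of the white line (130 x 4 mm), on the top face of the fixed, flat, dark plate (8 mm above the table). x runs along the line to the camera, y across it, z up. The plate reaches from -100 to 275 mm along x and 150 mm to either side; the camera's lens and ring light begin 125 mm from this point along x, up to 130 mm high.
- shutter (a joint): travel of the red button, in m: 0 is up, 0.006 is fully down. It is a spring button: about 1.5 N starts it, 5 N holds it fully down, and it comes back up when let go.
- shutter_top (a point): centre of the top face of the red button, 30 mm diameter, pressed straight down; it stands 10 mm above its black collar (46 mm diameter), which is on a fixed ivory box 85 x 65 x 22 mm. The button's top is 44 mm above the table.
- board: green control board with terminal strips, loose, 190 x 110 mm, 32 mm high, origin at the centre of its underside
- solder_spool: red solder spool standing on end, loose, 60 mm diameter, 48 mm high, origin at the centre of its underside
- flux_bottle: white bottle with red cap, loose, 40 mm diameter, 105 mm high, origin at the centre of its underside
- screwdriver: screwdriver with orange handle lying on the bench, loose, 170 mm long, along its x
- multimeter: yellow multimeter lying face up, loose, 150 x 75 mm, 43 mm high, origin at the centre of its underside
- parts_tray: blue divided parts tray, loose, 130 x 90 mm, 30 mm high, origin at the centre of its underside
- terminal_end (a point): centre of the blue capacitor's terminal end face, on its axis, 37.5 mm from the can's centre along body x

How it is judged:
By the outcome, as a careful person would: the job done as asked, in the order asked, and still so for the second after the job is handed in, with the robot touching nothing.
It also fails if it takes over 51 s, if anything falls off the work surface, if the arm or the gripper's body presses on something with over 40 N, if the wrist force passes 120 N, or if a joint passes its speed limit or range.

### The arm

A 6-joint arm with a two-finger parallel gripper is mounted at the origin on the work surface. World frame = base frame: x ahead of the robot, y to its left, z up, the work surface at z = 0. Lengths are in m, angles in rad, forces in N, time in s.
With the tool pointing down it reaches from about 0.375 to 0.975 m from the base axis. Payload 3.8 kg.
Tool frame: the origin (TCP) lies on the centre line of the jaws, within the pads' length; the fingertips stand 25 mm ahead of it and the grasp point (between the pads) lies 6 mm ahead of it; z points along the fingers, y is the line along which they close (so a half turn about z gives the same grasp; the last joint's range is limited). The gripper opens to 85 mm and grips with 20 to 120 N. Pads are 22 mm wide; open, the fingers measure 114 mm over their backs; the gripper's body (76 mm by 85 mm) begins 54 mm behind the grasp point. The pads swing forward as they close: fully open they stand 13 mm farther back than shut.
Start: joints at [1.235, 0.264, 1.604, -0, 1.274, -0.037], TCP at [0.199, 0.645, 0.256] pointing down, gripper open.
Joint ranges: [-2.63, 2.63], [-0.94, 2.18], [0.31, 2.57], [-1.31, 4.45], [0, 2.66], [-2.55, 2.55]. Speed limits (rad/s): [2.57, 2.57, 3.14, 3.14, 3.14, 3.14].

### API

Orientations are given as a rotation vector (axis times angle).
In Python, from workcell import bot gives the robot as it stands. The module is installed in compiled form; this text tells all that it offers.
- The arm moves only by the tool play_rows, never from a script. Its argument "commands" is a list that holds one entry, the list of rows, each a list of 7 numbers: the shift along the tool's x, y, z as a fraction of full scale, then the turn, a rotation vector about the tool's x, y, z as a fraction of full scale, then the closure, from -1 (fully open) to 1 (shut). A call has 1 to 8 rows; each row is the pose to reach, as a shift and turn from the pose commanded when the call began, along the tool's axes at that moment, turning the shorter way round; what a row does not reach only later rows make up. Full scale, the value 1, is 60 cm for a shift and 180 degrees for a turn. A row lasts 1/10 s, in which the tool goes at most 50 mm and 8.59 degrees, less where a joint would pass 70% of its speed; a pose out of reach is approached as far as the arm can. A call with a number of a shift or a turn outside -1 to 1 is refused whole. A call with a gripper value outside its range is refused whole. The fingers move at their own pace and stop on an object; "force" is the grip in N (left out, the last holds). Time passes only in rows, so rows that repeat a pose let the fingers close. It gives the time, the measured TCP pose, the force, the opening and the grip force at its end, in the units of the state.
- bot.read_state(): the state, without advancing time (a new reading comes with each control period).
- bot.read_camera(name): name is "scene" or "top" or "wrist"; returns the picture (384x512x3 uint8, blue, green, red); there is no depth.
- bot.camera_params(name): a dict with "fov_y" (degrees; the focal length in pixels is half the picture's height over the tangent of half this angle, whatever the lens; pixels are square), "cx", "cy" (the principal point, pixels), "rvec" (rotation vector, rad) and "tvec" (3), from world to camera coordinates, as OpenCV has them. Camera axes: x right, y down, z forward; pixel columns grow to the right and rows downward; lengths in m; the calibration is good to about 2 mm. The wrist camera is an equidistant fisheye: a pixel r from the principal point sees the ray r / f radians off the axis. A picture is of the moment at which its call begins: read the wrist's pose just before it. camera_params takes no time and is no camera call; for the wrist camera it gives the pose at the moment of the call.
- bot.finish_job(): hands the job in; it is judged then, once.
The state is a dict: "time": time; "q": joint angles; "joint_vel": joint speeds; "joint_torque": joint torques, N m; "tool_pos": TCP position; "tcp_rot": TCP orientation; "wrist_force": force on the tool from outside, world axes, zero at the start; "torque": the same for the moment, N m; "width": opening from 0.0 (shut) to 1.0 (fully open); "grip_force": force on a finger pad.
Only numpy, scipy, OpenCV 4.12 (cv2) and the standard library are available. Lean on these libraries where they do the work, as an engineer would, in place of code of your own. Each camera call takes 0.05 s, during which the arm holds its last target. There are 200 camera calls.

## Working session

There is one attempt and no reset: what is moved stays moved. The work goes in short steps, Python scripts to look and compute and a tool call to move; the robot and the scene stay as the last step left them, time stands still between calls to the robot, and variables do not carry over. Pictures are saved under pics/ and viewed, at most 10 in all, crops included, and the job is handed in when it is done.

Besides the shell and the picture viewer there is one more tool, called after "Call:" as a command line: name --argument value ..., lists and objects as JSON in quotes. play_rows: Moves the arm, as the interface text tells. Its arguments: {"type":"object","properties":{"commands":{"type":"array"},"force":{"type":"number"}},"required":["commands"]}

```bash
mkdir -p pics; cat > h.py <<'E'
import numpy as np, cv2
from scipy.spatial.transform import Rotation as R
from workcell import bot
def ray(name,uv,p=None):
    p=p or bot.camera_params(name); f=192/np.tan(np.radians(p["fov_y"])/2)
    d=np.array([(uv[0]-p["cx"])/f,(uv[1]-p["cy"])/f,1.])
    if name=="wrist":
        r=np.hypot(d[0],d[1]); d=np.array([d[0]/r*np.sin(r),d[1]/r*np.sin(r),np.cos(r)]) if r>0 else d
    M=R.from_rotvec(np.ravel(p["rvec"])).as_matrix(); t=np.ravel(p["tvec"])
    return -M.T@t, M.T@d
def onz(name,uv,z,p=None):
    o,d=ray(name,uv,p); return o+d*(z-o[2])/d[2]
E
python3 - <<'E'
from h import *
for n in("scene","top"):
    im=bot.read_camera(n); cv2.imwrite(f"pics/{n}0.png",im); p=bot.camera_params(n);print(n,p, ray(n,(256,192),p)[0])
print(bot.read_state())
E
```

```text
scene {'fov_y': 50.96599477209355, 'cx': 262.84258802649344, 'cy': 191.11967946191413, 'rvec': array([ 0.72493895,  2.47874036, -1.25753626]), 'tvec': array([ 0.41108059, -0.09640699,  1.38021797])} [0.99105417 0.7558339  0.72788045]
top {'fov_y': 51.533739714817145, 'cx': 246.57609374287176, 'cy': 193.91999011019942, 'rvec': array([ 2.2270319 , -1.98885172,  0.20182492]), 'tvec': array([-0.03526465,  0.5075574 ,  1.08401179])} [ 0.28303282 -0.00203967  1.16354112]
{'time': 0.1, 'q': array([ 1.23506865e+00,  2.64696382e-01,  1.60527899e+00, -2.69014462e-05,
        1.27370171e+00, -3.68888835e-02]), 'joint_vel': array([-0.00075044, -0.00150018, -0.00236854,  0.00183314, -0.0010574 ,
       -0.00107732]), 'joint_torque': array([-7.30283627e-04, -5.16712904e+01, -3.68586838e+01, -8.16116540e-05,
        6.46748915e-03,  2.25232398e-06]), 'tool_pos': array([0.19852219, 0.64448778, 0.25505152]), 'tcp_rot': array([-0.46760388, -3.10623141,  0.00322466]), 'wrist_force': array([ 0.78593301, -0.30055438,  0.39221512]), 'torque': array([-0.02386715, -0.03877547,  0.00995461]), 'grip_force': 0.0, 'width': 1.0005515274563752}
```

View pics/top0.png

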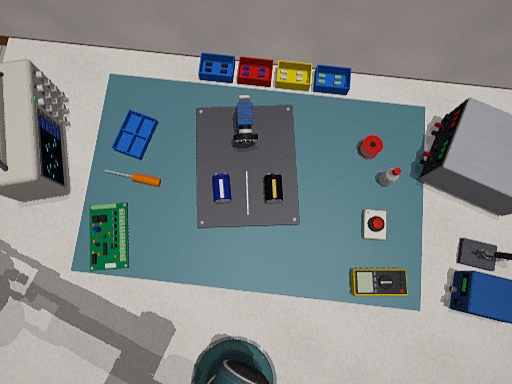

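View pics/scene0.png

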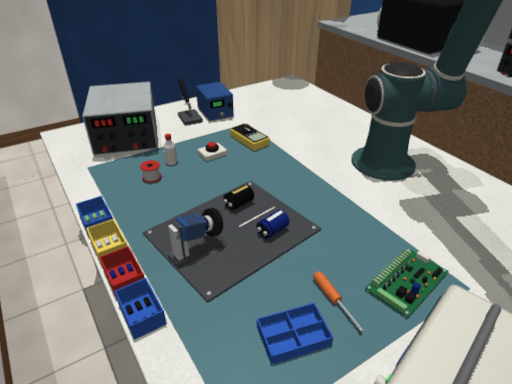

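The top view shows the blue can at (222,188), the line from (247,171) to (247,214), the lens at (245,140), the black can at (274,188) and the button at (376,224). Next I'll measure these by masks.

```bash
cat >> h.py <<'E'
def comp(mask,roi):
    m=np.zeros_like(mask); x0,y0,x1,y1=roi; m[y0:y1,x0:x1]=mask[y0:y1,x0:x1]
    n,l,s,c=cv2.connectedComponentsWithStats(m.astype(np.uint8)); k=1+np.argmax(s[1:,4]); return l==k
def box(m): 
    y,x=np.nonzero(m); return cv2.minAreaRect(np.c_[x,y].astype(np.float32))
E
python3 - <<'E'
from h import *
im=cv2.imread("pics/top0.png"); p=bot.camera_params("top")
b,g,r=[im[...,i].astype(int) for i in range(3)]
line=comp((im.min(2)>120),(238,165,256,220))
y,x=np.nonzero(line); print("line box",box(line),line.sum())
w=im.min(2).astype(float)
# endpoints
rows=np.unique(y); c=lambda yy:(w[yy,243:253]*np.arange(243,253)*(w[yy,243:253]>90)).sum()/(w[yy,243:253]*(w[yy,243:253]>90)).sum()
k=np.polyfit(rows,[c(a) for a in rows],1)
e=[(np.polyval(k,a),a) for a in (rows[0]-.5,rows[-1]+.5)]; P=[onz("top",q,.008,p) for q in e]
print(e,P,"mid",(P[0]+P[1])/2,np.linalg.norm(P[0]-P[1]))
d=P[0]-P[1]; print("line yaw deg",np.degrees(np.arctan2(d[1],d[0])))
can=comp((b-r>35)|(w>130),(205,165,238,210)); bb=box(can); print("can",bb,can.sum())
for pt in cv2.boxPoints(bb): print(pt,onz("top",pt,.0335,p))
print("cen",onz("top",bb[0],.0335,p))
red=comp((r>140)&(g<80),(355,205,395,245)); bb=box(red); print("btn",bb,onz("top",bb[0],.044,p))
cv2.imwrite("pics/c0.png",cv2.resize(im[120:240,190:400],None,fx=3.8,fy=3.8,interpolation=cv2.INTER_CUBIC))
cv2.imwrite("pics/w0.png",bot.read_camera("wrist"))
E
```

```text
line box ((246.90016174316406, 192.50399780273438), (43.04558181762695, 1.8385298252105713), 87.70938873291016) 84
[(np.float64(246.41146942664196), np.float64(170.5)), (np.float64(248.00974330134278), np.float64(214.5))] [array([0.58825449, 0.03162564, 0.008     ]), array([0.45629153, 0.0119531 , 0.008     ])] mid [0.52227301 0.02178937 0.008     ] 0.13342126061179482
line yaw deg 8.47899393602898
can ((221.2743682861328, 186.1150665283203), (26.873676300048828, 16.895828247070312), 86.18592071533203) 424
[211.95137 173.26994] [0.56179692 0.13026313 0.0335    ]
[228.80977 172.14604] [0.57074315 0.08159811 0.0335    ]
[230.59737 198.96019] [0.49189095 0.06674966 0.0335    ]
[213.73897 200.08409] [0.48311641 0.11475822 0.0335    ]
cen [0.52661416 0.09829761 0.0335    ]
btn ((377.5, 222.5), (9.0, 9.0), 90.0) [ 0.46948386 -0.35543731  0.044     ]
```

View pics/c0.png

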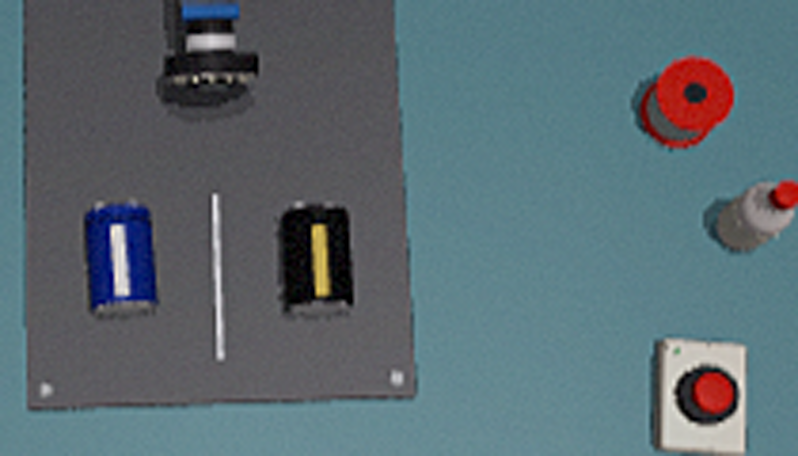

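View pics/w0.png

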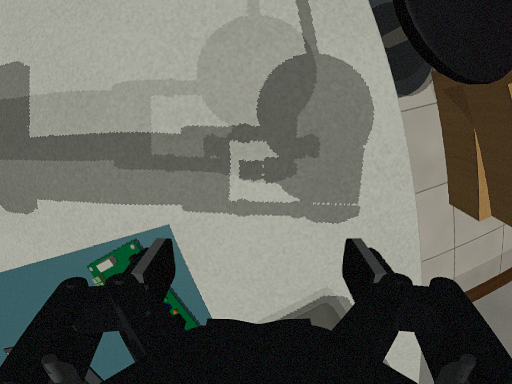

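The crop shows the blue can, stripe up, with its terminals at the top end facing the lens. It sits about 75 mm to the left of the line and slightly yawed. The wrist view shows the board at (120,265) and the fingertips at (155,260) and (360,260). I'll move above the can.

```bash
cat >> h.py <<'E'
def go(x,y,z,yaw):
    """shift and turn (fractions) in the tool frame to put TCP at x,y,z, tool down, tool y at yaw deg"""
    s=bot.read_state(); T=R.from_rotvec(s["tcp_rot"]); c,sn=np.cos(np.radians(yaw)),np.sin(np.radians(yaw))
    G=R.from_matrix(np.array([[-sn,c,0],[c,sn,0],[0,0,-1]]).T if 0 else np.column_stack([[-sn,c,0],[c,sn,0],[0,0,-1]]))
    print(np.round(T.inv().apply(np.array([x,y,z])-s["tool_pos"])/.6,4),np.round((T.inv()*G).as_rotvec()/np.pi,4), "pos",s["tool_pos"].round(4),"F",s["wrist_force"].round(1),"t",s["time"])
E
python3 -c "
from h import *
go(.50,.095,.24,9.5)"
```

```text
[-0.7498 -0.7274  0.0266] [-5.000e-04  3.000e-04  3.521e-01] pos [0.1985 0.6446 0.2552] F [0.5 0.  0.7] t 0.15
```

Call:
play_rows --commands '[[[-0.75,-0.727,0.027,0,0,0.352,-1],[-0.75,-0.727,0.027,0,0,0.352,-1],[-0.75,-0.727,0.027,0,0,0.352,-1],[-0.75,-0.727,0.027,0,0,0.352,-1],[-0.75,-0.727,0.027,0,0,0.352,-1],[-0.75,-0.727,0.027,0,0,0.352,-1],[-0.75,-0.727,0.027,0,0,0.352,-1],[-0.75,-0.727,0.027,0,0,0.352,-1]]]'

```text
time: 0.95
tool_pos: [0.3915, 0.2927, 0.2458]
tcp_rot: [2.034, 2.394, 0.0]
wrist_force: [0.2, 0.1, -0.3]
width: 0.997
grip_force: 0.0
```

```bash
python3 -c "
from h import *
go(.50,.095,.24,9.5)"
```

```text
[-0.3543  0.1252  0.0097] [ 0.0001 -0.     -0.0011] pos [0.3915 0.2927 0.2458] F [ 0.2  0.1 -0.3] t 0.95
```

Call:
play_rows --commands '[[[-0.354,0.125,0.01,0,0,0,0],[-0.354,0.125,0.01,0,0,0,0],[-0.354,0.125,0.01,0,0,0,0],[-0.354,0.125,0.01,0,0,0,0],[-0.354,0.125,0.01,0,0,0,0],[-0.354,0.125,0.01,0,0,0,0],[-0.354,0.125,0.01,0,0,0,0]]]' --force 40

```text
time: 1.65
tool_pos: [0.5, 0.0972, 0.2396]
tcp_rot: [-2.031, -2.395, 0.001]
wrist_force: [-0.8, 0.4, -0.1]
width: 0.501
grip_force: 0.0
```

```bash
python3 - <<'E'
from h import *
p=bot.camera_params("wrist"); im=bot.read_camera("wrist"); cv2.imwrite("pics/w1.png",im)
go(.50,.095,.24,9.5); print(bot.read_state()["width"],p,ray("wrist",(256,192),p))
E
```

```text
[-0.0047 -0.0004 -0.0007] [-0.0003 -0.0002 -0.    ] pos [0.4997 0.0978 0.2396] F [-0.3  0.6  0.5] t 1.7
0.49813874028212535 {'fov_y': 65.70646984690485, 'cx': 258.2631253121771, 'cy': 192.27998544407222, 'rvec': array([-2.85623642, -0.23483522, -0.03062118]), 'tvec': array([-0.50673106, -0.01791942,  0.36780991])} (array([0.48687636, 0.16476105, 0.35803185]), array([ 0.03552796, -0.26977286, -0.96226834]))
```

View pics/w1.png

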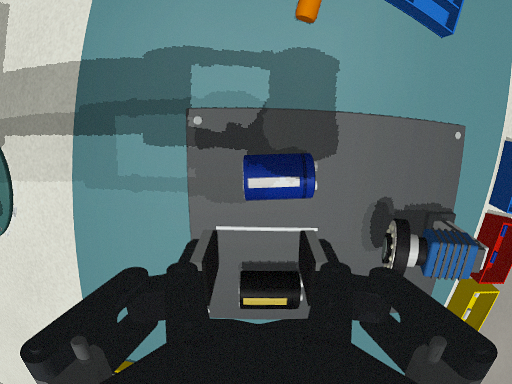

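The wrist view shows the blue can spanning (245–315, 155–200), terminals right toward the lens at (400,243). The line runs from (216,229) to (318,229), with the black can at (270,288).

```bash
cat >> h.py <<'E'
def pts(mask,z,p,name="wrist"):
    y,x=np.nonzero(mask); return np.array([onz(name,q,z,p)[:2] for q in zip(x,y)])
def canpose(im,p,roi):
    """can centre, yaw from the blue silhouette, on the plane of its axis"""
    hsv=cv2.cvtColor(im,cv2.COLOR_BGR2HSV)
    m=comp((hsv[...,0]>110)&(hsv[...,0]<130)&(hsv[...,1]>120)&(hsv[...,2]>30),roi)
    m=cv2.morphologyEx(m.astype(np.uint8),cv2.MORPH_CLOSE,np.ones((15,15)))>0
    P=pts(m,.0335,p); c=P.mean(0)
    for _ in range(3):
        yaw=globals().get("Y0",np.radians(9))if _==0 else yaw
        e=np.array([np.cos(yaw),np.sin(yaw)]); n=np.array([-e[1],e[0]])
        u,v=(P-c)@e,(P-c)@n; b=np.arange(-28,29,4)/1000
        mx=[(v[abs(u-t)<.003].max(),v[abs(u-t)<.003].min()) for t in b]; k=np.polyfit(b,np.array(mx),1)
        yaw+=np.arctan(k[0].mean())
    e=np.array([np.cos(yaw),np.sin(yaw)]); n=np.array([-e[1],e[0]])
    u,v=(P-c)@e,(P-c)@n; lo,hi=v.min(),v.max()
    ends=[(u[abs(v-t)<.0015].min(),u[abs(v-t)<.0015].max()) for t in np.linspace(lo+.003,hi-.003,6)]
    return dict(c=c,yaw=np.degrees(yaw),slopes=k[0],v=(lo,hi),ends=np.array(ends).round(4),e=e,n=n)
E
python3 - <<'E'
from h import *
p=bot.camera_params("wrist"); im=cv2.imread("pics/w1.png")
w=im.min(2); m=comp(w>125,(190,222,330,236)); 
y,x=np.nonzero(m); print(x.min(),x.max(),y.min(),y.max(),m.sum())
P=pts(m,.008,p); l=cv2.fitLine(P.astype(np.float32),cv2.DIST_L2,0,.01,.01).ravel(); e=l[:2]*np.sign(l[0]); u=(P-l[2:])@e
mid=l[2:]+e*(u.min()+u.max())/2; print("line mid",mid,"len",np.ptp(u),"yaw",np.degrees(np.arctan2(e[1],e[0])))
d=canpose(im,p,(225,140,340,212)); print(d)
q=d["c"]-mid; print("mean-based along,across",q@e,q@np.array([-e[1],e[0]]))
E
```

```text
216 317 226 231 398
line mid [0.52105231 0.02186423] len 0.13029948062033114 yaw 8.443271
{'c': array([0.52061903, 0.09679498]), 'yaw': np.float64(11.669404201689336), 'slopes': array([ 0.00213464, -0.00217127]), 'v': (np.float64(-0.026542096216067918), np.float64(0.025793355120873395)), 'ends': array([[-0.0389,  0.0393],
       [-0.0396,  0.0404],
       [-0.0391,  0.0403],
       [-0.0386,  0.0403],
       [-0.0393,  0.0391],
       [-0.0377,  0.0368]]), 'e': array([0.97933096, 0.20226436]), 'n': array([-0.20226436,  0.97933096])}
mean-based along,across 0.010573505758616411 0.07418224057682411
```

```bash
python3 -c "
from h import *
go(.518,.1085,.095,11.7)"
```

```text
[0.0124 0.0332 0.241 ] [-0.0003 -0.0002 -0.0122] pos [0.4997 0.0978 0.2396] F [-0.3  0.6  0.5] t 1.7
```

Call:
play_rows --commands '[[[0.012,0.033,0.1,0,0,-0.012,0.3],[0.012,0.033,0.2,0,0,-0.012,0.3],[0.012,0.033,0.235,0,0,-0.012,0.3],[0.012,0.033,0.241,0,0,-0.012,0.3],[0.012,0.033,0.241,0,0,-0.012,0.3],[0.012,0.033,0.246,0,0,-0.012,0.3],[0.012,0.033,0.251,0,0,-0.012,0.3],[0.012,0.033,0.253,0,0,-0.012,0.3]]]'

```text
time: 2.5
tool_pos: [0.5201, 0.1082, 0.0902]
tcp_rot: [1.982, 2.434, 0.004]
wrist_force: [-0.3, -0.1, -0.7]
width: 0.356
grip_force: 0.0
```

```bash
python3 -c "
from h import *
go(.518,.1085,.085,11.7);print(bot.read_state()['width'])"
```

```text
[ 0.0012 -0.0033  0.0086] [ 0.0012  0.0001 -0.0001] pos [0.5201 0.1082 0.0902] F [-0.3 -0.1 -0.7] t 2.5
0.35598611636354693
```

Call:
play_rows --commands '[[[0.001,-0.003,0.0,0,0,0,0.3],[0.001,-0.003,0.002,0,0,0,0.3],[0.001,-0.003,0.004,0,0,0,0.3],[0.001,-0.003,0.006,0,0,0,0.3],[0.001,-0.003,0.006,0,0,0,0.3]]]'

```text
time: 3.0
tool_pos: [0.5165, 0.108, 0.0843]
tcp_rot: [-1.984, -2.436, 0.001]
wrist_force: [-0.4, 0.5, 0.5]
width: 0.349
grip_force: 0.0
```

Call:
play_rows --commands '[[[0,0,0.001,0,0,0,0.3],[0,0,0.002,0,0,0,0.3],[0,0,0.003,0,0,0,0.3],[0,0,0.003,0,0,0,0.3]]]'

```text
time: 3.4
tool_pos: [0.5168, 0.1082, 0.083]
tcp_rot: [-1.984, -2.436, -0.0]
wrist_force: [0.2, 0.5, 2.8]
width: 0.351
grip_force: 1.3
```

Call:
play_rows --commands '[[[0,0,0.001,0,0,0,0.3],[0,0,0.002,0,0,0,0.3],[0,0,0.002,0,0,0,0.3]]]'

```text
time: 3.7
tool_pos: [0.5169, 0.1083, 0.0827]
tcp_rot: [-1.984, -2.436, -0.0]
wrist_force: [-3.7, 0.6, 9.1]
width: 0.348
grip_force: 4.7
```

Call:
play_rows --commands '[[[-0.005,0,0,0,0,0.007,0.3],[-0.01,-0.001,0,0,0,0.014,0.3],[-0.015,-0.001,0,0,0,0.021,0.3],[-0.02,-0.002,0,0,0,0.028,0.3],[-0.025,-0.002,0,0,0,0.035,0.3],[-0.03,-0.003,0,0,0,0.042,0.3],[-0.035,-0.004,0,0,0,0.049,0.3],[-0.04,-0.005,0,0,0,0.056,0.3]]]'

```text
time: 4.5
tool_pos: [0.5213, 0.0842, 0.0835]
tcp_rot: [2.189, 2.249, 0.007]
wrist_force: [2.4, -0.1, 5.9]
width: 0.346
grip_force: 2.9
```

```bash
cat > look.py <<'E'
from h import *
import sys
MID=np.array([.5211,.0219]); L=np.radians(8.45); E=np.array([np.cos(L),np.sin(L)]); N=np.array([-E[1],E[0]])
p=bot.camera_params("wrist"); im=bot.read_camera("wrist"); cv2.imwrite(f"pics/{sys.argv[1]}.png",im)
go(.5,.1,.08,8.45)
try:
    d=canpose(im,p,tuple(map(int,sys.argv[2:6])) if len(sys.argv)>2 else (150,60,420,330)); q=d["c"]-MID
    print("c",d["c"].round(4),"yaw",round(d["yaw"],2),d["slopes"].round(3),"v",np.round(d["v"],4),"along/across",(q@E).round(4),(q@N).round(4)); print(d["ends"].T)
except Exception as ex: print("x",ex)
E
python3 look.py w2
```

```text
[ 0.0279 -0.035   0.0056] [ 0.0019  0.     -0.0386] pos [0.5214 0.0838 0.0835] F [ 2.4 -0.3  5.8] t 4.55
c [0.5236 0.0907] yaw 8.52 [ 0.012 -0.026] v [-0.0341  0.0209] along/across 0.0125 0.0677
[[ 0.0329 -0.0247 -0.0465 -0.0456 -0.0441 -0.041 ]
 [ 0.0396  0.0405  0.0402  0.0399  0.038   0.0354]]
```

View pics/w2.png

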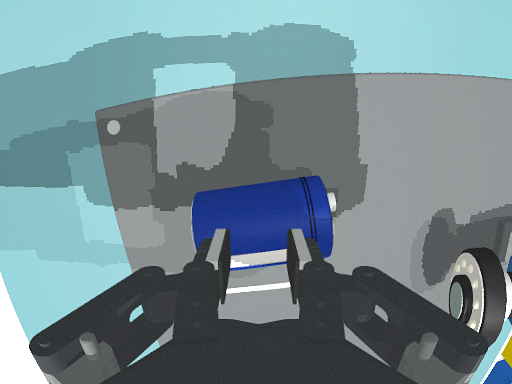

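The picture shows the can rolled forward: stripe at (260,258), terminals at right (332,203), line end showing at (260,290). It followed little of the twist, so its yaw is now close to the line's. I'll lift slowly and measure.

Call:
play_rows --commands '[[[0,0,-0.001,0,0,0,0.3],[0,0,-0.002,0,0,0,0.3],[0,0,-0.004,0,0,0,0.3],[0,0,-0.006,0,0,0,0.3],[0.0,0,-0.02,0,0,-0.02,0.3],[0.06,0,-0.08,0,0,-0.038,0.3],[0.07,0,-0.11,0,0,-0.038,0.3],[0.07,0,-0.11,0,0,-0.038,0.3]]]'

```text
time: 5.35
tool_pos: [0.5191, 0.1274, 0.1502]
tcp_rot: [2.048, 2.379, 0.006]
wrist_force: [-0.2, -0.7, -0.2]
width: 0.352
grip_force: 0.0
```

```bash
python3 look.py w3
```

```text
[-0.0393 -0.0362  0.114 ] [0.0006 0.     0.0004] pos [0.5179 0.1266 0.1484] F [ 0.7  0.4 -0.2] t 5.4
c [0.523  0.0874] yaw 10.12 [-0.001  0.001] v [-0.0322  0.0247] along/across 0.0115 0.0645
[[-0.0262 -0.0255 -0.0248 -0.0241 -0.041  -0.0384]
 [ 0.0249  0.0248  0.0256  0.0255  0.0384  0.0365]]
```

View pics/w3.png

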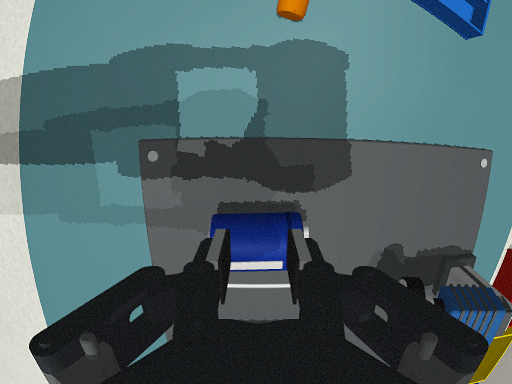

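The fingers hide part of the can here (210–305, 213–270), so I'll view it from ahead of it.

Call:
play_rows --commands '[[[-0.08,0,-0.05,0,0,0,0.3],[-0.13,0,-0.09,0,0,0,0.3],[-0.13,0,-0.09,0,0,0,0.3],[-0.13,0,-0.09,0,0,0,0.3]]]'

```text
time: 5.8
tool_pos: [0.5282, 0.0478, 0.2004]
tcp_rot: [-2.054, -2.375, 0.002]
wrist_force: [1.1, 0.5, -0.5]
width: 0.354
grip_force: 0.0
```

```bash
python3 look.py w4 150 60 420 230
```

```text
[ 0.0915 -0.0322  0.1994] [-0.0011 -0.0002 -0.0005] pos [0.5275 0.0485 0.1995] F [-0.1  0.   0.2] t 5.85
c [0.5225 0.0851] yaw 9.41 [-0.001  0.001] v [-0.0259  0.0256] along/across 0.0107 0.0623
[[-0.0391 -0.0398 -0.0403 -0.04   -0.0396 -0.0383]
 [ 0.0384  0.0403  0.0402  0.0402  0.0392  0.0382]]
```

```bash
python3 -c "
from h import *
go(.5205,.0969,.087,9.4)"
```

```text
[0.0814 0.0008 0.1876] [-0.0011 -0.0003 -0.0058] pos [0.5275 0.0485 0.1995] F [-0.1  0.   0.2] t 5.85
```

Call:
play_rows --commands '[[[0.0815,0.001,0.08,0,0,-0.006,0.3],[0.0815,0.001,0.16,0,0,-0.006,0.3],[0.0815,0.001,0.187,0,0,-0.006,0.3],[0.0815,0.001,0.19,0,0,-0.006,0.3],[0.0815,0.001,0.193,0,0,-0.006,0.3],[0.0815,0.001,0.195,0,0,-0.006,0.3],[0.0815,0.001,0.197,0,0,-0.006,0.3],[0.0815,0.001,0.198,0,0,-0.006,0.3]]]'

```text
time: 6.65
tool_pos: [0.5218, 0.0973, 0.0829]
tcp_rot: [-2.029, -2.397, 0.001]
wrist_force: [-3.6, -0.1, 4.4]
width: 0.348
grip_force: 2.1
```

```bash
python3 -c "
from h import *
go(.5205,.0969,.081,9.4)"
```

```text
[-0.0003 -0.0022  0.0031] [-0.0004 -0.      0.0006] pos [0.5218 0.0973 0.0829] F [-3.6 -0.1  4.4] t 6.65
```

Call:
play_rows --commands '[[[0,0,0.002,0,0,0,0.3],[-0.01,-0.003,0.002,0,0,0,0.3],[-0.022,-0.006,0.002,0,0,0,0.3],[-0.034,-0.009,0.002,0,0,0,0.3],[-0.046,-0.012,0.002,0,0,0,0.3],[-0.058,-0.015,0.002,0,0,0,0.3],[-0.07,-0.018,0.002,0,0,0,0.3],[-0.08,-0.021,0.002,0,0,0,0.3]]]'

```text
time: 7.45
tool_pos: [0.52, 0.0473, 0.083]
tcp_rot: [2.028, 2.395, 0.005]
wrist_force: [3.3, 0.3, 3.9]
width: 0.345
grip_force: 2.1
```

Call:
play_rows --commands '[[[0,0,0,0,0,0,0.3],[0,0,-0.002,0,0,0,0.3],[0,0,-0.004,0,0,0,0.3],[0,0,-0.006,0,0,0,0.3],[0,0,-0.01,0,0,0,0.3],[-0.02,0,-0.08,0,0,0,0.3],[-0.07,0,-0.16,0,0,0,0.3],[-0.07,0,-0.19,0,0,0,0.3]]]'

```text
time: 8.25
tool_pos: [0.5261, 0.0049, 0.1987]
tcp_rot: [2.028, 2.395, 0.002]
wrist_force: [-0.0, -0.1, -0.0]
width: 0.35
grip_force: 0.0
```

```bash
python3 look.py w5 150 60 420 230
```

```text
[ 0.1643 -0.0219  0.2033] [0.0027 0.0007 0.0056] pos [0.5281 0.005  0.2023] F [ 0.9 -0.2  3.5] t 8.3
c [0.527 0.061] yaw 9.28 [ 0.002 -0.002] v [-0.0261  0.0251] along/across 0.0116 0.0378
[[-0.0389 -0.0397 -0.0396 -0.0395 -0.0395 -0.0385]
 [ 0.0393  0.041   0.0408  0.0406  0.0403  0.0382]]
```

```bash
python3 -c "
from h import *
go(.532,.062,.085,9.3)"
```

```text
[0.0931 0.0204 0.1955] [0.0027 0.0008 0.0009] pos [0.5281 0.005  0.2023] F [ 0.9 -0.2  3.5] t 8.3
```

Call:
play_rows --commands '[[[0.093,0.02,0.08,0,0,0,0.3],[0.093,0.02,0.16,0,0,0,0.3],[0.093,0.02,0.175,0,0,0,0.3],[0.093,0.02,0.175,0,0,0,0.3]]]'

```text
time: 8.7
tool_pos: [0.5234, 0.0641, 0.0861]
tcp_rot: [-2.023, -2.395, 0.01]
wrist_force: [0.0, -0.2, -1.0]
width: 0.347
grip_force: 0.0
```

```bash
python3 -c "
from h import *
go(.532,.062,.083,9.3)"
```

```text
[-0.0059  0.0135  0.0051] [-0.0028 -0.0003  0.0017] pos [0.5234 0.0641 0.0861] F [ 0.  -0.2 -1. ] t 8.7
```

Call:
play_rows --commands '[[[-0.006,0.0135,0,0,0,0,0.3],[-0.006,0.0135,0.002,0,0,0,0.3],[-0.006,0.0135,0.005,0,0,0,0.3],[-0.006,0.0135,0.008,0,0,0,0.3],[-0.006,0.0135,0.011,0,0,0,0.3],[-0.006,0.0135,0.013,0,0,0,0.3],[-0.006,0.0135,0.013,0,0,0,0.3]]]'

```text
time: 9.4
tool_pos: [0.5361, 0.0612, 0.0835]
tcp_rot: [2.029, 2.398, 0.0]
wrist_force: [-1.3, -0.3, 4.6]
width: 0.355
grip_force: 2.2
```

Call:
play_rows --commands '[[[0,0,0.003,0,0,0,0.3],[0,0,0.006,0,0,0,0.3],[0,0,0.009,0,0,0,0.3],[0,0,0.009,0,0,0,0.3]]]'

```text
time: 9.8
tool_pos: [0.5366, 0.0611, 0.083]
tcp_rot: [2.029, 2.398, -0.001]
wrist_force: [-14.9, -2.6, 37.9]
width: 0.353
grip_force: 18.8
```

Call:
play_rows --commands '[[[0,-0.004,-0.001,0,0,0,0.3],[0,-0.008,-0.001,0,0,0,0.3],[0,-0.012,-0.001,0,0,0,0.3],[0,-0.016,-0.001,0,0,0,0.3],[0,-0.02,-0.001,0,0,0,0.3],[0,-0.022,-0.001,0,0,0,0.3],[0,-0.022,-0.001,0,0,0,0.3]]]'

```text
time: 10.5
tool_pos: [0.5311, 0.0598, 0.0837]
tcp_rot: [2.022, 2.388, 0.02]
wrist_force: [8.4, 0.6, 12.7]
width: 0.352
grip_force: 6.5
```

```bash
python3 - <<'E'
from h import *
im=bot.read_camera("top"); cv2.imwrite("pics/t2.png",im); p=bot.camera_params("wrist"); im=bot.read_camera("wrist"); cv2.imwrite("pics/w6.png",im)
# terminal-side rim: rightmost blue pixel column, vs w5-like; on plane z=.0335
hsv=cv2.cvtColor(im,cv2.COLOR_BGR2HSV); m=comp((hsv[...,0]>110)&(hsv[...,0]<130)&(hsv[...,1]>120)&(hsv[...,2]>30),(150,60,420,330))
P=pts(m,.0335,p); a=np.radians(9.3); e=np.array([np.cos(a),np.sin(a)]); u=(P-[.527,.061])@e; print("ends rel old centre",np.percentile(u,[.1,99.9]),u.mean())
E
```

```text
ends rel old centre [-0.04924543  0.03732169] -0.0062903743529336585
```

Call:
play_rows --commands '[[[0,-0.003,0.003,0,0,0,0.3],[0,-0.006,0.003,0,0,0,0.3],[0,-0.009,0.003,0,0,0,0.3],[0,-0.012,0.003,0,0,0,0.3],[0,-0.015,0.003,0,0,0,0.3]]]'

```text
time: 11.1
tool_pos: [0.5253, 0.0585, 0.0838]
tcp_rot: [2.019, 2.385, 0.027]
wrist_force: [11.0, 1.5, 17.3]
width: 0.35
grip_force: 8.4
```

```bash
python3 - <<'E'
from h import *
p=bot.camera_params("wrist"); im=bot.read_camera("wrist"); cv2.imwrite("pics/w7.png",im)
hsv=cv2.cvtColor(im,cv2.COLOR_BGR2HSV); m=comp((hsv[...,0]>110)&(hsv[...,0]<130)&(hsv[...,1]>120)&(hsv[...,2]>30),(150,60,420,330))
P=pts(m,.0335,p); a=np.radians(9.3); e=np.array([np.cos(a),np.sin(a)]); u=(P-[.527,.061])@e; print("ends rel old centre",np.percentile(u,[.1,99.9]),u.mean())
go(.53,.06,.08,9.3)
E
```

```text
ends rel old centre [-0.05426342  0.03220758] -0.01141420907897658
[0.0011 0.0087 0.0064] [0.0075 0.0006 0.0011] pos [0.5249 0.0585 0.0837] F [ 8.7  1.8 18.1] t 11.15
```

Call:
play_rows --commands '[[[0,0.002,-0.002,0,0,0,0.3],[0,0.002,-0.005,0,0,0,0.3],[0,0.002,-0.008,0,0,0,0.3],[0,0.002,-0.011,0,0,0,0.3],[0,0.002,-0.02,0,0,0,0.3],[-0.03,0.002,-0.1,0,0,0,0.3],[-0.09,0.002,-0.18,0,0,0,0.3],[-0.09,0.002,-0.2,0,0,0,0.3]]]'

```text
time: 11.95
tool_pos: [0.525, 0.0027, 0.199]
tcp_rot: [2.029, 2.395, 0.001]
wrist_force: [0.7, 0.3, -0.2]
width: 0.351
grip_force: 0.0
```

```bash
python3 look.py w8 150 60 420 230
```

```text
[ 0.1681 -0.0185  0.2026] [0.0021 0.0008 0.0055] pos [0.5267 0.0025 0.2019] F [ 1.3 -0.4  1.8] t 12.0
c [0.5163 0.0589] yaw 9.2 [ 0.011 -0.011] v [-0.0257  0.0253] along/across 0.0007 0.0373
[[-0.0392 -0.04   -0.0399 -0.0408 -0.0397 -0.0387]
 [ 0.0388  0.0406  0.0403  0.0401  0.0399  0.0388]]
```

```bash
python3 -c "
from h import *
go(.515,.068,.087,8.5)"
```

```text
[ 0.1114 -0.0025  0.1912] [0.0021 0.0008 0.0052] pos [0.5267 0.0025 0.2019] F [ 1.3 -0.4  1.8] t 12.0
```

Call:
play_rows --commands '[[[0.111,-0.002,0.08,0,0,0.005,0.3],[0.111,-0.002,0.15,0,0,0.005,0.3],[0.111,-0.002,0.175,0,0,0.005,0.3],[0.111,-0.002,0.175,0,0,0.005,0.3],[0.111,-0.002,0.175,0,0,0.005,0.3]]]'

```text
time: 12.5
tool_pos: [0.5105, 0.07, 0.0901]
tcp_rot: [-2.046, -2.381, 0.005]
wrist_force: [0.3, 1.0, 0.7]
width: 0.349
grip_force: 0.0
```

```bash
python3 -c "
from h import *
go(.515,.068,.083,8.5)"
```

```text
[-0.0044  0.0069  0.0118] [-0.0012 -0.      0.0009] pos [0.5105 0.07   0.0901] F [0.3 1.  0.7] t 12.5
```

Call:
play_rows --commands '[[[-0.0045,0.007,0.004,0,0,0,0.3],[-0.0045,0.007,0.008,0,0,0,0.3],[-0.0045,0.007,0.01,0,0,0,0.3],[-0.0045,0.007,0.012,0,0,0,0.3],[-0.0045,0.007,0.014,0,0,0,0.3],[-0.0045,0.007,0.014,0,0,0,0.3]]]'

```text
time: 13.1
tool_pos: [0.5169, 0.0679, 0.0834]
tcp_rot: [2.048, 2.382, 0.001]
wrist_force: [-0.7, -0.4, 4.0]
width: 0.353
grip_force: 1.6
```

Call:
play_rows --commands '[[[0,0,0.0015,0,0,0,0.3],[-0.009,0,0.0015,0,0,0,0.3],[-0.019,0,0.0015,0,0,0,0.3],[-0.029,0,0.0015,0,0,0,0.3],[-0.039,0,0.0015,0,0,0,0.3],[-0.049,0,0.0015,0,0,0,0.3],[-0.057,0,0.0015,0,0,0,0.3],[-0.062,0,0.0015,0,0,0,0.3]]]'

```text
time: 13.9
tool_pos: [0.5231, 0.0308, 0.0833]
tcp_rot: [2.048, 2.381, 0.002]
wrist_force: [-1.6, 0.4, 6.8]
width: 0.354
grip_force: 3.6
```

Call:
play_rows --commands '[[[0,0,0,0,0,0,0.3],[0,0,-0.002,0,0,0,0.3],[0,0,-0.004,0,0,0,0.3],[0,0,-0.006,0,0,0,0.3],[0,0,-0.01,0,0,0,0.3],[-0.03,0,-0.08,0,0,0,0.3],[-0.08,0,-0.16,0,0,0,0.3],[-0.08,0,-0.18,0,0,0,0.3]]]'

```text
time: 14.7
tool_pos: [0.532, -0.0182, 0.1944]
tcp_rot: [2.046, 2.376, 0.005]
wrist_force: [0.6, 0.8, 0.3]
width: 0.349
grip_force: 0.0
```

```bash
python3 look.py w9 150 60 420 230
```

```text
[ 0.2032 -0.027   0.193 ] [0.003  0.0009 0.0005] pos [ 0.533  -0.018   0.1963] F [ 1.2 -0.9  2.1] t 14.75
c [0.5193 0.0392] yaw 8.43 [-0. -0.] v [-0.026   0.0253] along/across 0.0007 0.0174
[[-0.038  -0.0398 -0.0405 -0.0404 -0.0403 -0.0383]
 [ 0.0387  0.0404  0.0403  0.0401  0.04    0.0389]]
```

```bash
python3 -c "
from h import *
go(.518,.048,.09,8.45)"
```

```text
[ 0.113  -0.0101  0.1768] [0.003  0.0009 0.0005] pos [ 0.533  -0.018   0.1963] F [ 1.2 -0.9  2.1] t 14.75
```

Call:
play_rows --commands '[[[0.11,-0.005,0.08,0,0,0,0.3],[0.11,-0.005,0.15,0,0,0,0.3],[0.11,-0.005,0.168,0,0,0,0.3],[0.11,-0.005,0.168,0,0,0,0.3],[0.11,-0.005,0.168,0,0,0,0.3]]]'

```text
time: 15.25
tool_pos: [0.5158, 0.0487, 0.0885]
tcp_rot: [-2.046, -2.382, 0.003]
wrist_force: [-0.3, 0.4, 0.9]
width: 0.353
grip_force: 0.0
```

```bash
python3 -c "
from h import *
go(.518,.048,.083,8.45)"
```

```text
[-0.0017  0.0035  0.0092] [-0.0007 -0.      0.0012] pos [0.5158 0.0487 0.0885] F [-0.3  0.4  0.9] t 15.25
```

Call:
play_rows --commands '[[[-0.0015,0.003,0.003,0,0,0,0.3],[-0.0015,0.003,0.006,0,0,0,0.3],[-0.0015,0.003,0.008,0,0,0,0.3],[-0.0015,0.003,0.01,0,0,0,0.3],[-0.0015,0.003,0.0115,0,0,0,0.3],[-0.0015,0.003,0.0115,0,0,0,0.3]]]'

```text
time: 15.85
tool_pos: [0.5188, 0.0477, 0.0833]
tcp_rot: [2.048, 2.381, 0.001]
wrist_force: [-2.9, -0.5, 5.6]
width: 0.356
grip_force: 3.3
```

Call:
play_rows --commands '[[[-0.006,0,0.001,0,0,0,0.3],[-0.015,0,0.001,0,0,0,0.3],[-0.024,0,0.001,0,0,0,0.3],[-0.033,0,0.001,0,0,0,0.3],[-0.042,0,0.001,0,0,0,0.3],[-0.05,0,0.001,0,0,0,0.3],[-0.055,0,0.001,0,0,0,0.3],[-0.055,0,0.001,0,0,0,0.3]]]'

```text
time: 16.65
tool_pos: [0.5241, 0.0146, 0.0833]
tcp_rot: [2.048, 2.38, 0.001]
wrist_force: [-3.5, -0.4, 10.1]
width: 0.348
grip_force: 4.7
```

Call:
play_rows --commands '[[[0,0,-0.001,0,0,0,0.3],[0,0,-0.002,0,0,0,0.3],[0,0,-0.004,0,0,0,0.3],[0,0,-0.006,0,0,0,0.3],[0,0,-0.01,0,0,0,0.3],[-0.03,0,-0.08,0,0,0,0.3],[-0.08,0,-0.16,0,0,0,0.3],[-0.08,0,-0.19,0,0,0,0.3]]]'

```text
time: 17.45
tool_pos: [0.5325, -0.0341, 0.1992]
tcp_rot: [2.046, 2.377, 0.003]
wrist_force: [0.7, 0.1, 0.9]
width: 0.351
grip_force: 0.0
```

```bash
python3 look.py w10 150 60 420 240
```

```text
[ 0.2301 -0.0255  0.2037] [0.0031 0.001  0.0005] pos [ 0.5344 -0.0341  0.2028] F [ 2.3 -0.7  2.2] t 17.5
c [0.5221 0.0224] yaw 9.28 [ 0.006 -0.006] v [-0.0257  0.0254] along/across 0.001 0.0003
[[-0.0387 -0.0402 -0.04   -0.0407 -0.0395 -0.0383]
 [ 0.0385  0.0404  0.0403  0.0403  0.0403  0.0384]]
```

View pics/w10.png

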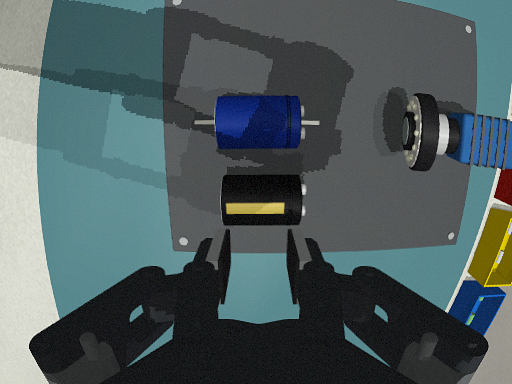

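The picture shows the blue can at (258,122) on the line. Line stubs show at both ends (193–216 and 301–320), the terminals face the lens, and the black can at (262,200) is untouched. The button is next.

```bash
python3 -c "
from h import *
go(.47,-.40,.20,-20)"
```

```text
[-0.5872 -0.1967  0.0047] [0.0033 0.0002 0.1586] pos [ 0.5344 -0.0341  0.2028] F [ 2.3 -0.7  2.2] t 17.5
```

Call:
play_rows --commands '[[[-0.587,-0.195,0,0,0,0.158,1],[-0.587,-0.195,0,0,0,0.158,1],[-0.587,-0.195,0,0,0,0.158,1],[-0.587,-0.195,0,0,0,0.158,1],[-0.587,-0.195,0,0,0,0.158,1],[-0.587,-0.195,0,0,0,0.158,1],[-0.587,-0.195,0,0,0,0.158,1],[-0.587,-0.195,0,0,0,0.158,1]]]'

```text
time: 18.3
tool_pos: [0.4664, -0.4017, 0.1952]
tcp_rot: [2.573, 1.802, -0.001]
wrist_force: [-0.6, 0.2, -0.5]
width: -0.001
grip_force: 0.0
```

Call:
play_rows --commands '[[[0,0,0,0,0,0,1],[0,0,0,0,0,0,1]]]'

```text
time: 18.5
tool_pos: [0.4674, -0.3972, 0.1948]
tcp_rot: [-2.57, -1.804, -0.001]
wrist_force: [-0.5, 0.5, -0.2]
width: 0.002
grip_force: 0.0
```

```bash
python3 - <<'E'
from h import *
p=bot.camera_params("wrist"); im=bot.read_camera("wrist"); cv2.imwrite("pics/w11.png",im)
hsv=cv2.cvtColor(im,cv2.COLOR_BGR2HSV); red=((hsv[...,0]<8)|(hsv[...,0]>172))&(hsv[...,1]>150)&(hsv[...,2]>90)
n,l,s,c=cv2.connectedComponentsWithStats(red.astype(np.uint8))
for k in range(1,n):
    if s[k,4]>60: print(s[k],c[k],onz("wrist",c[k],.044,p))
go(.4695,-.355,.10,-20)
# top check of the cans
t=bot.read_camera("top"); cv2.imwrite("pics/t3.png",t)
E
```

```text
[ 407   25   65   58 2086] [444.1337488   53.73154362] [ 0.69142711 -0.33070167  0.044     ]
[408 117  28  25 425] [423.89176471 129.81882353] [ 0.64103596 -0.39973343  0.044     ]
[229 128  32  31 774] [244.99354005 142.91860465] [ 0.46727911 -0.35660084  0.044     ]
[463 188  10  15 122] [467.54098361 195.49180328] [ 0.6854831  -0.48901728  0.044     ]
[ 0.066  -0.0203  0.1583] [-0.0004 -0.0004  0.0011] pos [ 0.4676 -0.3965  0.1949] F [-0.1  0.5 -0.2] t 18.55
```

View pics/w11.png

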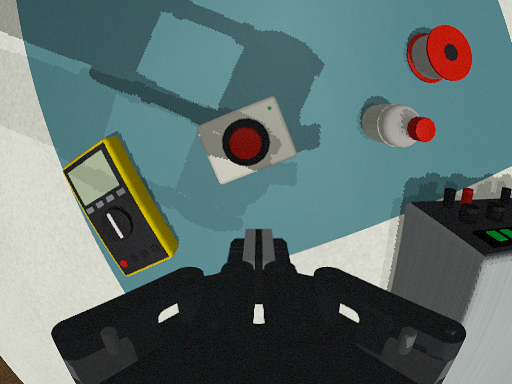

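The button is at (245,143), giving (0.467, -0.357). The shut fingertips are at (259,235).

Call:
play_rows --commands '[[[0.064,-0.022,0.07,0,0,0,1],[0.064,-0.022,0.14,0,0,0,1],[0.064,-0.022,0.183,0,0,0,1],[0.064,-0.022,0.183,0,0,0,1],[0.064,-0.022,0.183,0,0,0,1]]]'

```text
time: 19.1
tool_pos: [0.4687, -0.3561, 0.086]
tcp_rot: [-2.569, -1.808, 0.0]
wrist_force: [0.3, 0.1, 0.7]
width: -0.003
grip_force: 0.0
```

```bash
python3 -c "
from h import *
go(.4675,-.357,.07,-20)"
```

```text
[-0.0021 -0.0014  0.0267] [-0.0002 -0.0001  0.0016] pos [ 0.4687 -0.3561  0.086 ] F [0.3 0.1 0.7] t 19.1
```

Call:
play_rows --commands '[[[-0.002,-0.001,0.01,0,0,0,1],[-0.002,-0.001,0.02,0,0,0,1],[-0.002,-0.001,0.025,0,0,0,1],[-0.002,-0.001,0.03,0,0,0,1],[-0.002,-0.001,0.034,0,0,0,1],[-0.002,-0.001,0.037,0,0,0,1],[-0.002,-0.001,0.037,0,0,0,1]]]'

```text
time: 19.8
tool_pos: [0.4676, -0.3587, 0.064]
tcp_rot: [2.57, 1.805, 0.0]
wrist_force: [-0.4, -0.4, 4.3]
width: -0.002
grip_force: 2.1
```

Call:
play_rows --commands '[[[0,0,0.002,0,0,0,1],[0,0,0.004,0,0,0,1],[0,0,0.005,0,0,0,1],[0,0,0.005,0,0,0,1],[0,0,0.005,0,0,0,1]]]'

```text
time: 20.3
tool_pos: [0.4676, -0.3588, 0.0628]
tcp_rot: [2.57, 1.806, -0.0]
wrist_force: [-4.2, 2.0, 15.6]
width: -0.001
grip_force: 7.8
```

Fully down at 15.6 N, with the motion stopped at z = 0.0628. I'll lift off now.

Call:
play_rows --commands '[[[0,0,-0.004,0,0,0,1],[0,0,-0.012,0,0,0,1],[0,0,-0.03,0,0,0,1],[0,0,-0.08,0,0,0,1],[-0.04,0,-0.15,0,0,0,1],[-0.08,0,-0.22,0,0,0,1],[-0.08,0,-0.22,0,0,0,1],[-0.08,0,-0.22,0,0,0,1]]]'

```text
time: 21.1
tool_pos: [0.4514, -0.4043, 0.1943]
tcp_rot: [2.569, 1.803, 0.001]
wrist_force: [0.7, -0.2, -0.9]
width: 0.004
grip_force: 0.0
```

```bash
python3 - <<'E'
from h import *
im=bot.read_camera("top"); b=cv2.imread("pics/t3.png"); a=cv2.imread("pics/top0.png")
cv2.imwrite("pics/t4.png",np.vstack([cv2.resize(x[120:240,190:400],None,fx=2.4,fy=2.4,interpolation=cv2.INTER_CUBIC) for x in (b,im)]))
print(bot.read_state()["wrist_force"],bot.read_state()["tool_pos"])
E
```

```text
[-0.33321744 -0.80472683 -0.48030485] [ 0.45060401 -0.403034    0.19237018]
```

View pics/t4.png

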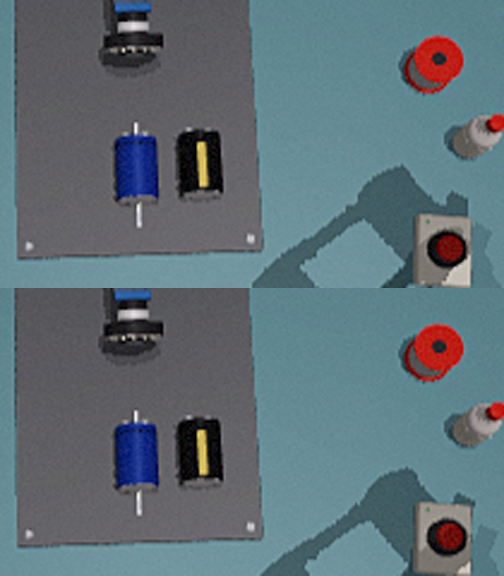

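The blue can lies on the line at (137,165), stubs showing at both ends, and it is the same before and after the press. The button is back up and everything else is unmoved.

```bash
python3 -c "
from workcell import bot
print(bot.finish_job())"
```

```text
the job is handed in; nothing more can be done
None
```

The blue capacitor lies on the white line, about 1 mm from its middle and within 1° of its direction, with its terminals facing the camera. I then pressed the red button to its stop, let it come back up, and handed the job in at about 21 s. To centre the can I also slid it about 11 mm along its length with my fingertips pressing on its top.

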